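# Sweep the ferrules off the board into the catch tray

### The job

Clear the knife-handle board: sweep the three brass ferrules along the board and over its open end so that all three drop into the steel catch tray. Use the fingertips like a broom: only push the ferrules gently along, never pinch or lift them, and leave the tin, the little stone, and everything else on the board and table where they are.

Things in the scene. Friction and masses are not known exactly. Their poses are not given: they have to be found in the camera images.
- board: fixed raised assembly board of dark wood, 260 mm (its x) by 280 mm (its y), flat top 45 mm above the table; origin at the centre of its underside on the table, x away from the robot and y to the left when its yaw is 0 (yaw is within 0.2 rad). Along its near and far edges (its -x and +x edges) runs a pale ledge 12 mm wide and 10 mm high above the top; its two ends (-y and +y) are open
- tray: fixed open steel catch tray set against one end of the board, with a 2 mm gap; which end (board +y or board -y) varies. 250 mm (its x) by 120 mm (its y) by 35 mm high, walls 4 mm, inner floor about 4 mm above the table; its rim lies 10 mm below the board's top, so parts pushed over the board's end drop in. Origin at the centre of its underside, axes parallel to the board's
- cradle: fixed dark wooden cradle with a grey whetstone, set against the other end of the board: 250 x 120 mm, 42 mm high in all (3 mm lower than the board's top). Origin at the centre of its underside
- ferrule0_mid (a point): centre (half-way up) of one of three alike brass ferrules: short rings, 32 mm outside, 22 mm hole, 16 mm high, about 40 g, lying flat on the board; one is in the near half of the board, two in the far half, in any order
- ferrule1_mid (a point): centre (half-way up) of one of three alike brass ferrules: short rings, 32 mm outside, 22 mm hole, 16 mm high, about 40 g, lying flat on the board; one is in the near half of the board, two in the far half, in any order
- ferrule2_mid (a point): centre (half-way up) of one of three alike brass ferrules: short rings, 32 mm outside, 22 mm hole, 16 mm high, about 40 g, lying flat on the board; one is in the near half of the board, two in the far half, in any order
- tin: closed round aluminium tin standing loose on the board along its middle line, 40 mm across, 35 mm high, origin at the centre of its underside; to be left alone
- slip_stone: small reddish stone block lying loose on the board along its middle line, 30 mm (its x) by 60 mm (its y) by 18 mm high, origin at the centre of its underside; to be left alone
- chef_knife: 300 mm knife with a dark wooden handle, lying on the table beyond the board; origin at the joint of handle and blade, x along the blade; to be left alone
- paring_knife: 190 mm knife with a black handle, lying on the table to the left; origin at the joint of handle and blade, x along the blade; to be left alone
- honing_steel: round honing steel, 320 mm long, wooden handle and dark rod, lying on the table beyond the board; origin at the guard, x along the rod; to be left alone
- tea_glass: empty tea glass, 60 mm across, 85 mm high, standing on the table to the left; origin at the centre of its underside; to be left alone
- mallet: hammer 260 mm long lying on the table to the right, origin under its middle, x along it, head towards +x; to be left alone

How it is judged:
By the outcome, as a careful person would: the job done as asked, in the order asked, and still so for the second after the job is handed in, with the robot touching nothing.
It also fails if it takes over 64 s, if anything falls off the work surface, if the arm or the gripper's body presses on something with over 40 N, if the wrist force passes 120 N, or if a joint passes its speed limit or range.

### The arm

A 6-joint arm with a two-finger parallel gripper is mounted at the origin on the work surface. World frame = base frame: x ahead of the robot, y to its left, z up, the work surface at z = 0. Lengths are in m, angles in rad, forces in N, time in s.
With the tool pointing down it reaches from about 0.425 to 1.125 m from the base axis. Payload 14.9 kg.
Tool frame: the origin (TCP) lies midway between the tips of the shut fingers; the grasp point (between the pads) lies 19 mm behind it (manip.grip_point_offset is the distance from the TCP to the grasp point, in m); z points along the fingers, x is the direction in which the jaws open and shut, and the axes are right-handed (so a half turn about z gives the same grasp; the last joint's range is limited). The gripper opens to 91 mm and grips with 3 to 60 N. Pads are 32 mm wide; open, the fingers measure 118 mm over their backs; the gripper's body (76 mm by 178 mm) begins 60 mm behind the grasp point.
Start: joints at [1.085, 0.379, 1.734, -0, 1.028, -0.033], TCP at [0.306, 0.629, 0.214] pointing down, gripper open.
Joint ranges: [-2.77, 2.77], [-0.74, 2.19], [0, 2.66], [-1.06, 4.2], [0.31, 2.87], [-3.08, 3.08]. Speed limits (rad/s): [1.89, 1.89, 2.39, 3.14, 3.14, 3.14].

### API

Orientations are given as a unit quaternion [x, y, z, w].
In Python, from workcell import manip, eyes gives the robot as it stands. The module is installed in compiled form; this text tells all that it offers.
- The arm moves only by the tool jog_arm, never from a script. Its argument "deltas" is a list of rows, each a list of 7 numbers: the shift along the tool's x, y, z in mm, then the turn, a rotation vector about the tool's x, y, z in rad, then the finger opening in mm, from 0 to 91.2. A call has 1 to 12 rows; each row is the pose to reach, as a shift and turn from the pose commanded when the call began, along the tool's axes at that moment; what a row does not reach only later rows make up. A row lasts 1/10 s, in which the tool goes at most 50 mm and 8.59 degrees, less where a joint would pass 70% of its speed; a pose out of reach is approached as far as the arm can. A call with a gripper value outside its range is refused whole. The fingers move at their own pace and stop on an object; "force" is the grip in N (left out, the last holds). Time passes only in rows, so rows that repeat a pose let the fingers close. It gives the time, the measured TCP pose, the force and the opening at its end, in the units of the state.
- manip.read_state(): the state, without advancing time (a new reading comes with each control period).
- eyes.snapshot(name): name is "side" or "top"; returns a dict with "pixels" (384x512x3 uint8, red, green, blue), "z_map" (384x512 float32, m along the optical axis (not along the pixel's ray), 0 where there is no reading), "intrinsics" (3x3 intrinsics, pixels), "k1" (the pictures are not rectified: a ray, as slopes to the right and down, at radius r is drawn at 1 + k1 r^2 times it, then the intrinsics apply), "cam_to_world" (4x4, takes a point from camera to world coordinates). Camera axes: x right, y down, z forward; pixel columns grow to the right and rows downward; lengths in m; the calibration is good to about 2 mm. A picture is of the moment at which its call begins.
- manip.job_done(): hands the job in, once; it reports no verdict.
The state is a dict: "time": time; "q": joint angles; "joint_vel": joint speeds; "joint_efforts": joint torques, N m; "position": TCP position; "tool_rot": TCP orientation; "wrist_force": force on the tool from outside, world axes, zero at the start; "torque": the same for the moment, N m; "finger_gap": finger opening in m.
Only numpy, scipy, OpenCV 4.12 (cv2) and the standard library are available. Lean on these libraries where they do the work, as an engineer would, in place of code of your own. Each camera call takes 0.05 s, during which the arm holds its last target. There are 200 camera calls.

## Working session

There is one attempt and no reset: what is moved stays moved. The work goes in short steps, Python scripts to look and compute and a tool call to move; the robot and the scene stay as the last step left them, time stands still between calls to the robot, and variables do not carry over. Pictures are saved under pics/ and viewed, about 8 in all and at most 12, crops included, and the job is handed in when it is done.

Besides the shell and the picture viewer there is one more tool, called after "Request:" as a command line: name --pt "numbers of a row" for each row, then --argument value for the rest. jog_arm: Moves the arm, as the interface text tells. Its arguments: {"type":"object","properties":{"deltas":{"type":"array"},"force":{"type":"number"}},"required":["deltas"]}

```bash
mkdir -p pics; cat > h.py <<'E'
import numpy as np, cv2
from workcell import manip, eyes
def snap(n):
    s=eyes.snapshot(n); return s
def rays(s,uv):
    uv=np.asarray(uv,float).reshape(-1,2);K=s['intrinsics']
    d=np.c_[(uv[:,0]-K[0,2])/K[0,0],(uv[:,1]-K[1,2])/K[1,1]]
    x=d.copy()
    for _ in range(20): x=d/(1+s['k1']*(x**2).sum(1,keepdims=True))
    return x
def onplane(s,uv,z):
    x=rays(s,uv);T=s['cam_to_world'];D=np.c_[x,np.ones(len(x))]@T[:3,:3].T
    o=T[:3,3];return o+D*((z-o[2])/D[:,2])[:,None]
def cloud(s):
    h,w=s['z_map'].shape;v,u=np.mgrid[:h,:w]
    x=rays(s,np.c_[u.ravel(),v.ravel()]);z=s['z_map'].ravel()[:,None]
    T=s['cam_to_world'];return (np.c_[x*z,z]@T[:3,:3].T+T[:3,3]).reshape(h,w,3)
E
python3 - <<'E'
from h import *
for n in('top','side'):
    s=snap(n);cv2.imwrite(f'pics/{n}0.png',cv2.resize(s['pixels'][...,::-1],(800,600)))
    print(n,s['intrinsics'].round(1).tolist(),s['k1'],s['cam_to_world'].round(3).tolist())
print(manip.read_state())
E
```

```text
top [[422.4, 0.0, 265.3], [0.0, 422.4, 192.9], [0.0, 0.0, 1.0]] -0.015738063791501777 [[-0.026, -0.986, 0.165, 0.339], [-1.0, 0.027, 0.005, -0.013], [-0.009, -0.165, -0.986, 1.56], [0.0, 0.0, 0.0, 1.0]]
side [[487.4, 0.0, 253.7], [0.0, 487.4, 189.6], [0.0, 0.0, 1.0]] -0.021820740943372146 [[0.979, -0.124, 0.161, 0.342], [-0.203, -0.614, 0.763, -1.188], [0.004, -0.78, -0.626, 1.022], [0.0, 0.0, 0.0, 1.0]]
{'time': 0.1, 'q': array([ 1.08470998e+00,  3.79354207e-01,  1.73471632e+00,  1.56035131e-05,
        1.02848929e+00, -3.32704536e-02]), 'joint_vel': array([-4.79802291e-04,  4.80699372e-05, -9.26156464e-05, -8.76485820e-04,
        2.26830595e-03, -9.45506223e-04]), 'joint_efforts': array([-3.01512817e-03, -7.65029097e+01, -4.35293770e+01,  6.51985849e-02,
        3.98382847e-02,  2.72111430e-05]), 'position': array([0.30606944, 0.62915196, 0.21335818]), 'tool_rot': array([ 8.47793101e-01,  5.30326903e-01, -4.21630829e-04,  2.36899147e-04]), 'wrist_force': array([-0.5341038 , -0.37294899, -0.07316854]), 'torque': array([-0.08578914, -0.02500677, -0.03926781]), 'finger_gap': 0.09110558351449055}
```

View pics/top0.png

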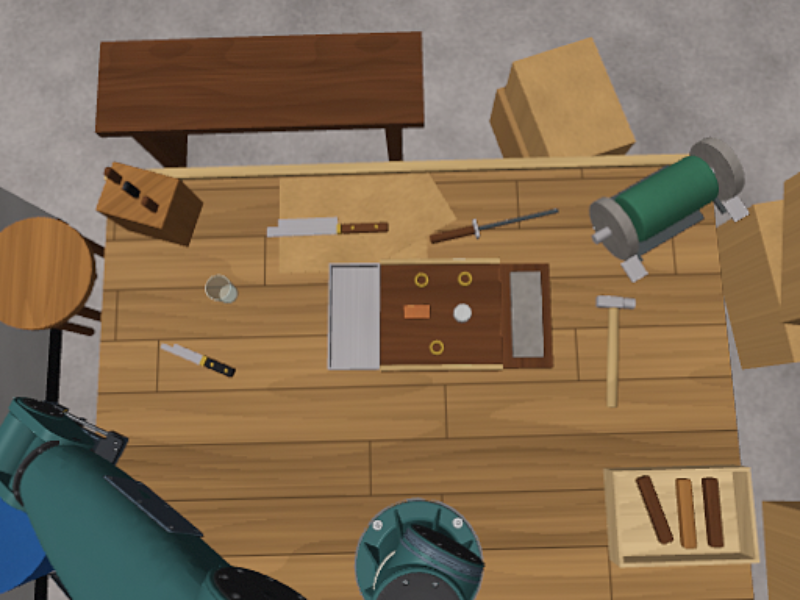

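View pics/side0.png

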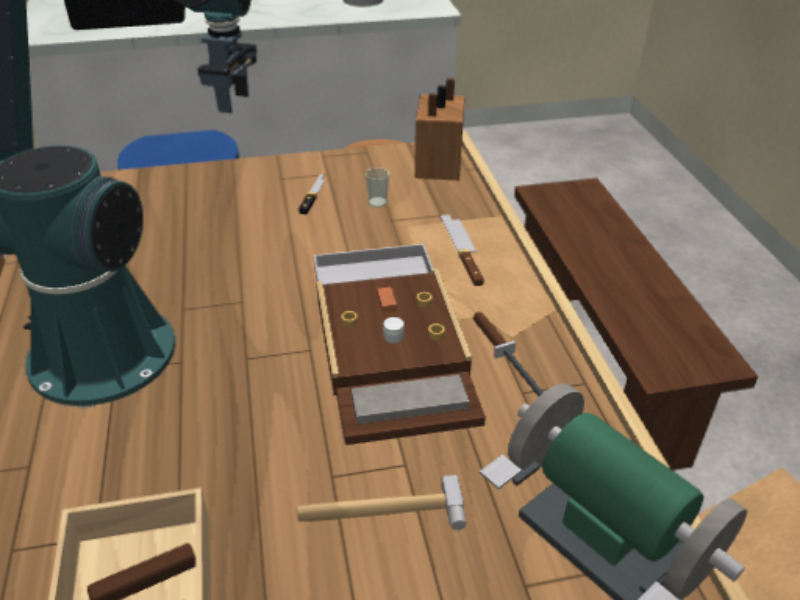

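Top view (800x600): tray at left (+y end), rings at (421,280), (465,278), (437,347), stone (417,312), tin (462,313). The side view agrees.

```bash
cat >> h.py <<'E'
def find(s,lo,hi,z,amin=15,box=None):
    hsv=cv2.cvtColor(s['pixels'],cv2.COLOR_RGB2HSV)
    m=cv2.inRange(hsv,lo,hi); m=cv2.morphologyEx(m,cv2.MORPH_CLOSE,np.ones((3,3)))
    out=[]
    for c in cv2.findContours(m,cv2.RETR_EXTERNAL,cv2.CHAIN_APPROX_NONE)[0]:
        x,y,w,h=cv2.boundingRect(c)
        if w*h<amin: continue
        p=onplane(s,c.reshape(-1,2),z)
        if not(.45<p[:,0].mean()<.85 and -.35<p[:,1].mean()<.35): continue
        (cx,cy),r=cv2.minEnclosingCircle(c)
        out.append((p[:,:2].min(0)+p[:,:2].max(0))/2); print('  c',out[-1].round(4),'size',np.ptp(p[:,:2],axis=0).round(3),'px',(round(cx),round(cy)))
    return out
E
python3 - <<'E'
from h import *
for n in('top','side'):
    s=snap(n);P=cloud(s);hsv=cv2.cvtColor(s['pixels'],cv2.COLOR_RGB2HSV)
    print(n,'brass');find(s,(22,120,60),(34,255,255),.058,30)
    print(' stone');find(s,(4,150,150),(12,255,255),.063,30)
    print(' tin');
    m=(P[...,2]>.072)&(P[...,2]<.09)&(P[...,0]>.5)&(P[...,0]<.8)&(abs(P[...,1])<.2)
    q=P[m];print(len(q),(q.min(0)+q.max(0))/2,np.ptp(q,0))
    m=(P[...,2]>.056)&(P[...,2]<.072)&(P[...,0]>.5)&(P[...,0]<.8)&(abs(P[...,1])<.2)
    k,l,st,ce=cv2.connectedComponentsWithStats(m.astype(np.uint8))
    for i in range(1,k):
        if st[i,4]>8: q=P[l==i];print('  blob',((q.min(0)+q.max(0))/2).round(4),np.ptp(q,0).round(3))
    m=(abs(P[...,2]-.045)<.003)&(P[...,0]>.45)&(P[...,0]<.85)&(abs(P[...,1])<.25)
    r=cv2.minAreaRect(P[m][:,:2].astype(np.float32)*1000);print(' boardtop',r,np.median(P[m][:,2]))
    m=(abs(P[...,2]-.055)<.003)&(P[...,0]>.45)&(P[...,0]<.85)&(abs(P[...,1])<.25)
    r=cv2.minAreaRect(P[m][:,:2].astype(np.float32)*1000);print(' ledges',r)
    cv2.imwrite(f'pics/{n}1.png',cv2.resize(s['pixels'][150:250,200:360,::-1] if n=='top' else s['pixels'][150:290,195:315,::-1],None,fx=4,fy=4))
E
```

```text
top brass
  c [ 0.4841 -0.0539] size [0.029 0.025] px (279, 222)
  c [ 0.6413 -0.0227] size [0.03  0.026] px (269, 179)
  c [ 0.6421 -0.1242] size [0.03  0.026] px (297, 178)
 stone
  c [ 0.5678 -0.0099] size [0.028 0.055] px (266, 199)
 tin
93 [ 0.56193681 -0.11425663  0.0797033 ] [0.03616313 0.035719   0.01531907]
  blob [0.689  0.0234 0.0592] [0.012 0.033 0.006]
  blob [ 0.6874 -0.0931  0.0597] [0.009 0.055 0.007]
  blob [ 0.6855 -0.1678  0.0586] [0.009 0.037 0.005]
  blob [ 0.6859 -0.0166  0.0588] [0.008 0.033 0.005]
  blob [ 0.644  -0.0228  0.0614] [0.03  0.026 0.009]
  blob [ 0.6438 -0.1241  0.061 ] [0.027 0.026 0.009]
  blob [ 0.5684 -0.0113  0.064 ] [0.031 0.058 0.015]
  blob [ 0.5479 -0.1075  0.0634] [0.013 0.02  0.014]
 boardtop ((573.7482299804688, -27.332839965820312), (445.7132263183594, 246.9647979736328), 89.59149169921875) 0.04492613595313999
 ledges ((570.8429565429688, -62.6419677734375), (270.1392822265625, 244.9153289794922), 88.39598846435547)
side brass
 stone
 tin
99 [ 0.56142212 -0.11824536  0.07873864] [0.03502177 0.04347237 0.01346263]
  blob [ 0.5672 -0.0181  0.0626] [0.03  0.061 0.013]
  blob [ 0.6419 -0.0272  0.0606] [0.029 0.035 0.009]
  blob [ 0.6408 -0.1271  0.0615] [0.027 0.036 0.01 ]
  blob [ 0.5584 -0.1263  0.064 ] [0.037 0.028 0.016]
 boardtop ((569.5005493164062, -87.909423828125), (238.93923950195312, 324.1862487792969), 0.1459662914276123) 0.044836979162651724
 ledges ((580.9383544921875, -71.01747131347656), (278.4831848144531, 223.36097717285156), 88.8053970336914)
```

View pics/top1.png

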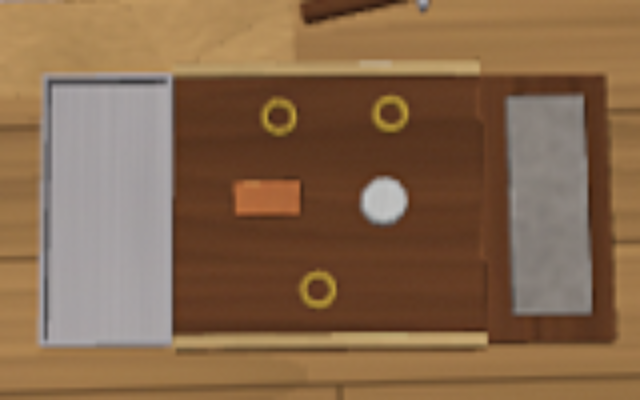

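The crop shows the tray's board edge at column x≈173, spanning rows 78 to 333, and the rings at (279,117), (391,113), (318,289). Next I get the board's yaw and its end.

```bash
python3 - <<'E'
from h import *
s=snap('top')
f=lambda a:np.array(a)/4+[200,150]-.4
print('end +y',onplane(s,f([(173,78),(173,331)]),.045).round(4).tolist())
print('end -y',onplane(s,f([(480,70),(487,331)]),.045).round(4).tolist())
print('ledge tops in far, near',onplane(s,f([(173,76),(479,74),(175,335),(487,333)]),.055).round(4).tolist())
print('tray outer left',onplane(s,f([(42,75),(41,346),(172,75),(172,346)]),.035).round(4).tolist())
P=cloud(s)
m=(abs(P[...,2]-.045)<.004)&(abs(P[...,0]-.57)<.13)&(P[...,1]>-.3)&(P[...,1]<.15)
for x in(.48,.53,.6,.65):
    q=P[m&(abs(P[...,0]-x)<.006)];print(x,q[:,1].max().round(4),q[:,1].min().round(4))
for y in(.04,-.05,-.16):
    q=P[(abs(P[...,1]-y)<.012)&(P[...,2]>.05)&(P[...,0]>.4)&(P[...,0]<.75)];x=q[:,0]
    print(y,x[x<.5].min() if (x<.5).any() else 0,x[(x<.46)].max() if (x<.46).any() else 0,x[x>.67].min(),x.max())
E
```

```text
end +y [[0.6836, 0.0741, 0.045], [0.4516, 0.0781, 0.045]]
end -y [[0.6832, -0.2079, 0.045], [0.4441, -0.2028, 0.045]]
ledge tops in far, near [[0.6832, 0.0735, 0.055], [0.6772, -0.2055, 0.055], [0.4473, 0.0758, 0.055], [0.4416, -0.2015, 0.055]]
tray outer left [[0.6921, 0.1959, 0.035], [0.442, 0.198, 0.035], [0.6887, 0.0755, 0.035], [0.4389, 0.0799, 0.035]]
0.48 0.077 -0.2976
0.53 0.0726 -0.2992
0.6 0.0715 -0.2993
0.65 0.0703 -0.2995
0.04 0.4366014560272523 0.4584333035553978 0.6703300634569154 0.6964432209644564
-0.05 0.4342830029985657 0.44543432995899523 0.6709391092021673 0.6941510314958406
-0.16 0.4345629594188647 0.4424345489127998 0.6721765863368483 0.6907008705934062
```

Request:
jog_arm --pt "-478 605 53 0 0 1.138 14" --pt "-478 605 53 0 0 1.138 14" --pt "-478 605 53 0 0 1.138 14" --pt "-478 605 53 0 0 1.138 14" --pt "-478 605 53 0 0 1.138 14" --pt "-478 605 53 0 0 1.138 14" --pt "-478 605 53 0 0 1.138 14" --pt "-478 605 53 0 0 1.138 14" --pt "-478 605 53 0 0 1.138 14" --pt "-478 605 53 0 0 1.138 14" --pt "-478 605 53 0 0 1.138 14" --pt "-478 605 53 0 0 1.138 14" --force 10

```text
time: 1.45
position: [0.5669, 0.0883, 0.1728]
tool_rot: [1.0, -0.01, 0.0, -0.0]
wrist_force: [0.8, 0.3, -0.3]
finger_gap: 0.0141
```

Request:
jog_arm --pt "77 152 53 0 0 0 14" --pt "77 152 53 0 0 0 14" --pt "77 152 53 0 0 0 14" --pt "77 152 53 0 0 0 14" --pt "77 152 53 0 0 0 14" --pt "77 152 53 0 0 0 14" --pt "77 152 53 0 0 0 14"

```text
time: 2.15
position: [0.6399, -0.0624, 0.12]
tool_rot: [1.0, -0.01, -0.0, -0.0]
wrist_force: [-0.5, 1.0, 0.1]
finger_gap: 0.014
```

```bash
python3 - <<'E'
from h import *
st=manip.read_state();print(st['time'],st['position'],st['tool_rot'],st['wrist_force'])
s=snap('side');cv2.imwrite('pics/side2.png',cv2.resize(s['pixels'][110:290,175:335,::-1],None,fx=3.3,fy=3.3,interpolation=cv2.INTER_CUBIC))
E
```

```text
2.15 [ 0.63989734 -0.06243683  0.12001609] [ 9.99952980e-01 -9.69718546e-03 -1.76789970e-05 -4.00985598e-05] [-0.53813248  1.04877457  0.10083083]
```

View pics/side2.png

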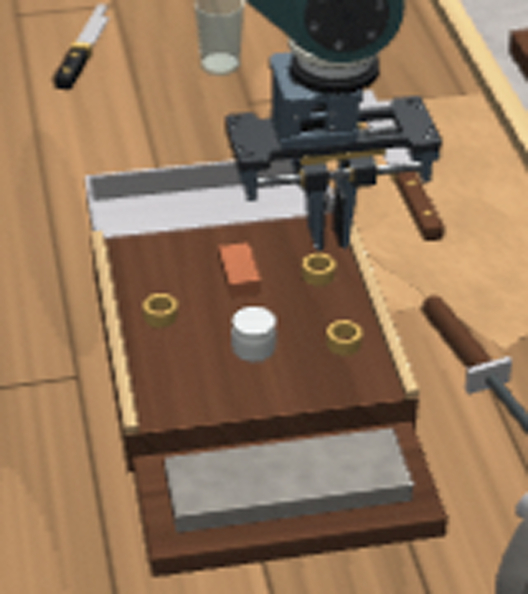

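Fingers sit over the far lane behind the front far ring. In this crop the rings are at (318,266), (344,334), (160,308). Lowering behind the first ring now.

Request:
jog_arm --pt "0 3 25 0 0 0 14" --pt "0 3 45 0 0 0 14" --pt "0 3 58 0 0 0 14" --pt "0 3 65 0 0 0 14" --pt "0 3 69 0 0 0 14" --pt "0 3 69 0 0 0 14"

```text
time: 2.8
position: [0.6402, -0.066, 0.0509]
tool_rot: [1.0, -0.01, 0.0, 0.0]
wrist_force: [-0.0, 0.2, 0.9]
finger_gap: 0.014
```

Request:
jog_arm --pt "0 -5 0 0 0 0 14" --pt "0 -12 0 0 0 0 14" --pt "0 -20 0 0 0 0 14" --pt "0 -28 0 0 0 0 14" --pt "0 -36 0 0 0 0 14" --pt "0 -44 0 0 0 0 14" --pt "0 -52 0 0 0 0 14" --pt "0 -60 0 0 0 0 14" --pt "0 -68 0 0 0 0 14" --pt "0 -74 0 0 0 0 14" --pt "0 -78 0 0 0 0 14" --pt "0 -78 0 0 0 0 14"

```text
time: 4.0
position: [0.6417, 0.0123, 0.0507]
tool_rot: [1.0, -0.01, -0.0, -0.0]
wrist_force: [0.4, 0.2, -0.4]
finger_gap: 0.0137
```

```bash
python3 - <<'E'
from h import *
s=snap('side');cv2.imwrite('pics/side3.png',cv2.resize(s['pixels'][110:290,175:335,::-1],None,fx=3.3,fy=3.3,interpolation=cv2.INTER_CUBIC))
s=snap('top');find(s,(22,120,60),(34,255,255),.058,15)
E
```

```text
c [ 0.6421 -0.1242] size [0.03  0.026] px (297, 178)
```

View pics/side3.png

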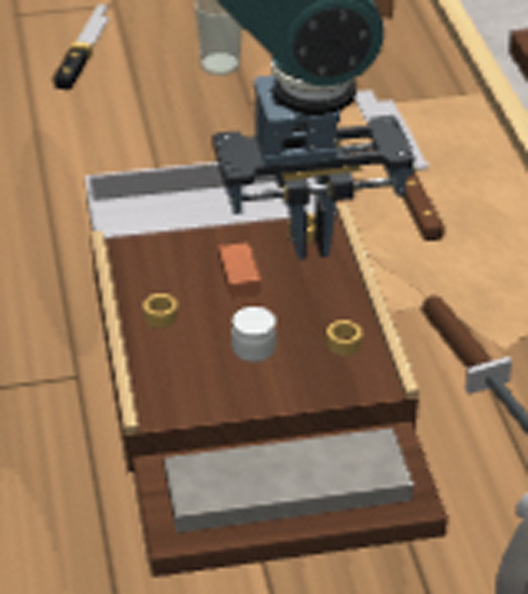

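The ring shows through the gap between the fingers at (311,226), being pushed in the notch. The stone, tin and other rings haven't moved. Next I push it over the end.

Request:
jog_arm --pt "0 -5 0 0 0 0 14" --pt "0 -12 0 0 0 0 14" --pt "0 -20 0 0 0 0 14" --pt "0 -28 0 0 0 0 14" --pt "0 -36 0 0 0 0 14" --pt "0 -44 0 0 0 0 14" --pt "0 -52 0 0 0 0 14" --pt "0 -60 0 0 0 0 14" --pt "0 -64 0 0 0 0 14" --pt "0 -66 0 0 0 0 14" --pt "0 -66 0 0 0 0 14"

```text
time: 5.2
position: [0.643, 0.0779, 0.0508]
tool_rot: [1.0, -0.01, -0.0, 0.0]
wrist_force: [0.7, -0.2, 0.2]
finger_gap: 0.0141
```

Request:
jog_arm --pt "0 0 -30 0 0 0 14" --pt "0 0 -65 0 0 0 14" --pt "0 40 -80 0 0 0 14" --pt "0 90 -80 0 0 0 14" --pt "0 140 -80 0 0 0 14" --pt "0 190 -80 0 0 0 14" --pt "0 230 -80 0 0 0 14" --pt "0 246 -70 0 0 0 14" --pt "0 246 -70 0 0 0 14" --pt "0 246 -70 0 0 0 14"

```text
time: 6.2
position: [0.6377, -0.1677, 0.1203]
tool_rot: [1.0, -0.01, -0.0, -0.0]
wrist_force: [-0.4, 1.4, 0.1]
finger_gap: 0.0144
```

```bash
python3 - <<'E'
from h import *
s=snap('side');cv2.imwrite('pics/side4.png',cv2.resize(s['pixels'][110:290,175:335,::-1],None,fx=3.3,fy=3.3,interpolation=cv2.INTER_CUBIC))
s=snap('top');find(s,(22,120,60),(34,255,255),.058,15)
find(s,(22,120,60),(34,255,255),.018,15)
E
```

```text
(no output)
```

View pics/side4.png

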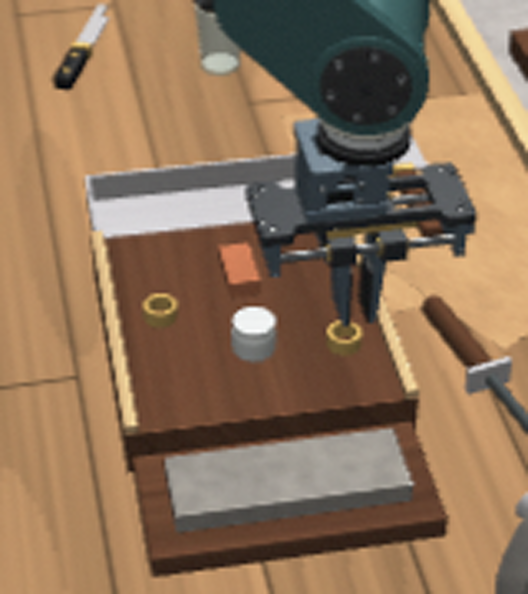

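Ring 1 is off the board. The second far ring is at (344,334), just ahead of the fingers. Lowering and sweeping it.

Request:
jog_arm --pt "2 0 25 0 0 0 14" --pt "4 0 45 0 0 0 14" --pt "4 0 58 0 0 0 14" --pt "4 0 65 0 0 0 14" --pt "4 0 69 0 0 0 14" --pt "4 0 69 0 0 0 14" --pt "4 -6 69 0 0 0 14" --pt "4 -13 69 0 0 0 14" --pt "4 -21 69 0 0 0 14" --pt "4 -29 69 0 0 0 14" --pt "4 -37 69 0 0 0 14" --pt "4 -45 69 0 0 0 14"

```text
time: 7.5
position: [0.6431, -0.1225, 0.0519]
tool_rot: [1.0, -0.01, 0.0, 0.0]
wrist_force: [-0.1, -0.6, 0.3]
finger_gap: 0.0138
```

Request:
jog_arm --pt "0 -8 0 0 0 0 14" --pt "0 -16 0 0 0 0 14" --pt "0 -24 0 0 0 0 14" --pt "0 -32 0 0 0 0 14" --pt "0 -40 0 0 0 0 14" --pt "0 -48 0 0 0 0 14" --pt "0 -56 0 0 0 0 14" --pt "0 -64 0 0 0 0 14" --pt "0 -72 0 0 0 0 14" --pt "0 -80 0 0 0 0 14" --pt "0 -88 0 0 0 0 14" --pt "0 -96 0 0 0 0 14"

```text
time: 8.7
position: [0.6449, -0.0266, 0.0518]
tool_rot: [1.0, -0.01, -0.0, 0.0]
wrist_force: [0.4, -0.8, 1.1]
finger_gap: 0.0143
```

```bash
python3 - <<'E'
from h import *
s=snap('side');cv2.imwrite('pics/side5.png',cv2.resize(s['pixels'][110:290,175:335,::-1],None,fx=3.3,fy=3.3,interpolation=cv2.INTER_CUBIC))
print(manip.read_state()['wrist_force'])
E
```

```text
[-0.22579027  1.15659646  0.85756052]
```

View pics/side5.png

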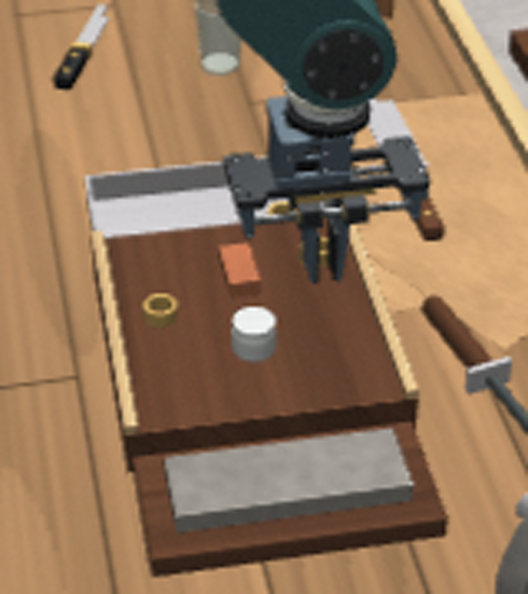

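Ring 2 is in the notch at (322,245). Ring 1 lies well out in the tray at about (280,208), so ring 2 won't land on it. Straight on.

Request:
jog_arm --pt "0 -8 0 0 0 0 14" --pt "0 -16 0 0 0 0 14" --pt "0 -25 0 0 0 0 14" --pt "0 -34 0 0 0 0 14" --pt "0 -43 0 0 0 0 14" --pt "0 -52 0 0 0 0 14" --pt "0 -61 0 0 0 0 14" --pt "0 -70 0 0 0 0 14" --pt "0 -79 0 0 0 0 14" --pt "0 -88 0 0 0 0 14" --pt "0 -97 0 0 0 0 14" --pt "0 -105 0 0 0 0 14"

```text
time: 9.95
position: [0.647, 0.0785, 0.0518]
tool_rot: [1.0, -0.01, -0.0, -0.0]
wrist_force: [0.5, -0.7, -0.6]
finger_gap: 0.0136
```

Request:
jog_arm --pt "0 0 0 0 0 0 14" --pt "0 0 -40 0 0 0 14" --pt "0 0 -85 0 0 0 14" --pt "-30 30 -90 0 0 0 14" --pt "-60 60 -90 0 0 0 14" --pt "-90 90 -90 0 0 0 14" --pt "-120 125 -90 0 0 0 14" --pt "-150 160 -90 0 0 0 14" --pt "-159 177 -75 0 0 0 14" --pt "-159 177 -70 0 0 0 14" --pt "-159 177 -70 0 0 0 14" --pt "-159 177 -70 0 0 0 14"

```text
time: 11.15
position: [0.4852, -0.0957, 0.1221]
tool_rot: [1.0, -0.01, 0.0, 0.0]
wrist_force: [0.4, -0.2, 0.3]
finger_gap: 0.014
```

```bash
python3 - <<'E'
from h import *
st=manip.read_state();print(st['position'],st['wrist_force'])
s=snap('side');cv2.imwrite('pics/side6.png',cv2.resize(s['pixels'][110:290,175:335,::-1],None,fx=3.3,fy=3.3,interpolation=cv2.INTER_CUBIC))
E
```

```text
[ 0.48520128 -0.09572058  0.12205851] [ 0.40556199 -0.17781724  0.2672585 ]
```

View pics/side6.png

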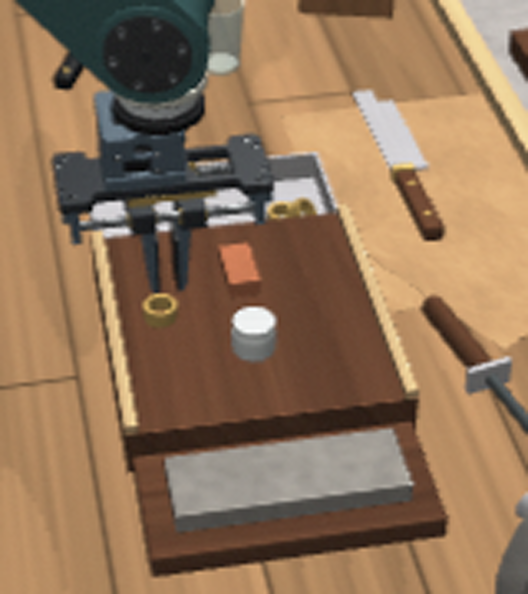

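Rings 1 and 2 are in the tray at (280,210) and (303,207). The near ring at (160,308) is ahead of the fingers. Final sweep.

Request:
jog_arm --pt "0 0 25 0 0 0 14" --pt "0 0 45 0 0 0 14" --pt "0 0 60 0 0 0 14" --pt "0 0 67 0 0 0 14" --pt "0 0 71 0 0 0 14" --pt "0 0 71 0 0 0 14" --pt "0 -6 71 0 0 0 14" --pt "0 -13 71 0 0 0 14" --pt "0 -21 71 0 0 0 14" --pt "0 -29 71 0 0 0 14" --pt "0 -37 71 0 0 0 14" --pt "0 -45 71 0 0 0 14"

```text
time: 12.4
position: [0.4855, -0.0504, 0.0509]
tool_rot: [1.0, -0.01, 0.0, 0.0]
wrist_force: [-0.5, -1.0, 0.6]
finger_gap: 0.0143
```

```bash
python3 - <<'E'
from h import *
s=snap('side');cv2.imwrite('pics/side7.png',cv2.resize(s['pixels'][110:290,175:335,::-1],None,fx=3.3,fy=3.3,interpolation=cv2.INTER_CUBIC))
E
```

```text
(no output)
```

View pics/side7.png

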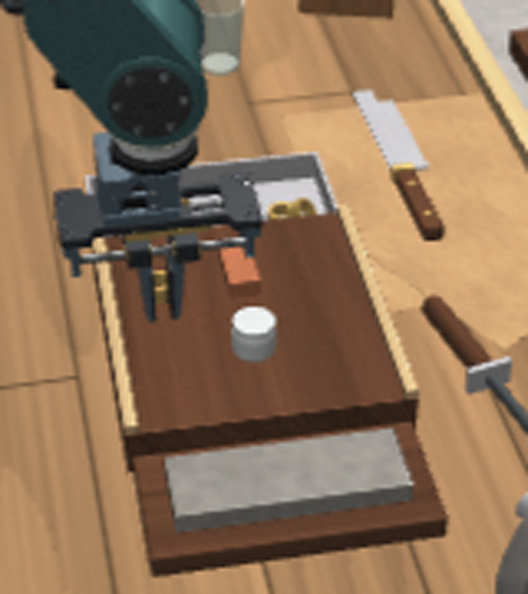

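Ring 3 sits in the notch at (160,285), clear of the ledge and the stone.

Request:
jog_arm --pt "0 -8 0 0 0 0 14" --pt "0 -16 0 0 0 0 14" --pt "0 -24 0 0 0 0 14" --pt "0 -32 0 0 0 0 14" --pt "0 -40 0 0 0 0 14" --pt "0 -48 0 0 0 0 14" --pt "0 -56 0 0 0 0 14" --pt "0 -64 0 0 0 0 14" --pt "0 -72 0 0 0 0 14" --pt "0 -80 0 0 0 0 14" --pt "0 -88 0 0 0 0 14" --pt "0 -96 0 0 0 0 14"

```text
time: 13.65
position: [0.4873, 0.0455, 0.0508]
tool_rot: [1.0, -0.01, 0.0, 0.0]
wrist_force: [-1.1, -1.1, 0.9]
finger_gap: 0.0139
```

Request:
jog_arm --pt "0 -9 0 0 0 0 14" --pt "0 -18 0 0 0 0 14" --pt "0 -27 0 0 0 0 14" --pt "0 -34 0 0 0 0 14" --pt "0 -36 0 0 0 0 14" --pt "0 -36 0 0 0 0 14" --pt "0 -36 -40 0 0 0 14" --pt "0 -36 -90 0 0 0 14" --pt "0 -36 -130 0 0 0 14" --pt "0 -80 -150 0 0 0 14" --pt "0 -130 -150 0 0 0 14" --pt "0 -180 -150 0 0 0 14"

```text
time: 14.85
position: [0.4913, 0.2262, 0.202]
tool_rot: [1.0, -0.011, 0.001, -0.0]
wrist_force: [0.5, 0.2, -0.5]
finger_gap: 0.0142
```

Request:
jog_arm --pt "0 -50 0 0 0 0 14" --pt "0 -100 0 0 0 0 14" --pt "0 -150 0 0 0 0 14" --pt "0 -200 0 0 0 0 14" --pt "0 -200 0 0 0 0 14" --pt "0 -200 0 0 0 0 14"

```text
time: 15.45
position: [0.4946, 0.4251, 0.2003]
tool_rot: [1.0, -0.009, -0.0, 0.0]
wrist_force: [0.5, 0.1, 0.7]
finger_gap: 0.0143
```

```bash
python3 - <<'E'
from h import *
st=manip.read_state();print(st['time'],st['position'],st['wrist_force'])
s=snap('side');a=s['pixels'][110:290,175:335,::-1]
s=snap('top');b=s['pixels'][140:260,195:365,::-1]
a=cv2.resize(a,(380,428));b=cv2.resize(b,(400,282));c=np.zeros((428,780,3),np.uint8);c[:,:380]=a;c[:282,380:]=b
cv2.imwrite('pics/fin.png',c)
print('tray plane');find(s,(20,80,60),(36,255,255),.018,15)
print('stone');find(s,(4,150,150),(12,255,255),.063,30)
P=cloud(s)
m=(P[...,2]>.072)&(P[...,2]<.09)&(P[...,0]>.5)&(P[...,0]<.8)&(abs(P[...,1])<.2)
q=P[m];print('tin',len(q),(q.min(0)+q.max(0))/2)
E
```

```text
15.45 [0.49464769 0.42514681 0.20028022] [0.49609448 0.12834036 0.74258653]
tray plane
  c [0.4852 0.1189] size [0.029 0.029] px (232, 224)
  c [0.6456 0.1149] size [0.046 0.041] px (233, 181)
  c [0.7819 0.1756] size [0.024 0.008] px (216, 146)
stone
  c [ 0.5674 -0.0099] size [0.03  0.055] px (266, 199)
tin 90 [ 0.56190222 -0.11437244  0.08037672]
```

View pics/fin.png

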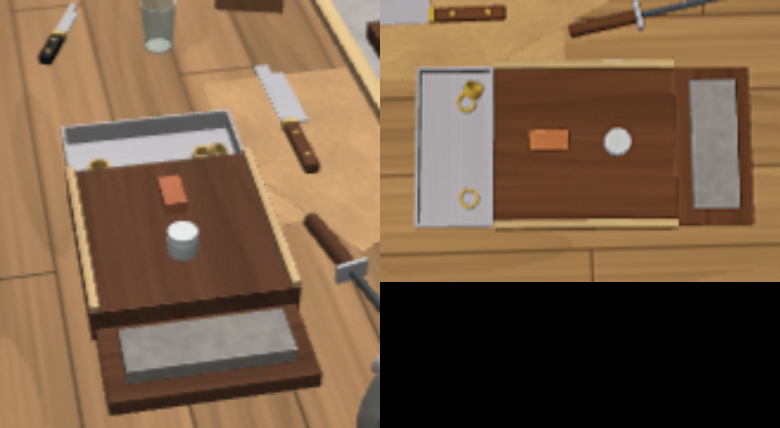

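All three rings are in the tray: side view (98,164), (202,152), (218,150), with the two far ones overlapping. The stone and tin are where they were. Handing in.

```bash
python3 -c "
from workcell import manip;print(manip.job_done())"
```

```text
the job is handed in; nothing more can be done
None
```

All three brass ferrules are in the steel catch tray. I swept them over the board's +y end one at a time, with the fingertips held 14 mm apart as a broom and nothing pinched or lifted. The arm ended clear of everything, at about 15.5 s on the robot's clock.

- **Ferrules:** in the last pictures one lies at about (0.485, 0.119). The two far ones are at about (0.646, 0.115), one leaning on the other. Both spots are well inside the tray and clear of the board's end.
- **Tin and stone:** they measured within 0.5 mm of where they started.
- **Forces:** the wrist readings I took stayed under 2 N.
- **Not measured:** I did not measure the other objects. The parts of both knives, the glass and the honing steel that show in the last pictures look undisturbed. The mallet was outside those crops, but the arm never went near it.

None of the checks failed. The only mismatch was between the two cameras' first position readings, which differed by 3–7 mm along y. I used the top camera's.

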